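# Clip the lid onto the cast tub

### The arm

A 7-joint arm with a two-finger parallel gripper is mounted at the origin on the work surface. World frame = base frame: x ahead of the robot, y to its left, z up, the work surface at z = 0. Lengths are in m, angles in rad, forces in N, time in s.
With the tool pointing down it reaches from about 0.425 to 0.925 m from the base axis. Payload 6.8 kg.
Tool frame: the origin (TCP) lies at the very end of the fingers, on their centre line; the grasp point (between the pads) lies 19 mm behind it; z points along the fingers, y is the line along which they close (so a half turn about z gives the same grasp; the last joint's range is limited). The gripper opens to 85 mm and grips with 20 to 120 N. Pads are 22 mm wide; open, the fingers measure 114 mm over their backs; the gripper's body (76 mm by 85 mm) begins 54 mm behind the grasp point. The pads swing forward as they close: fully open they stand 13 mm farther back than shut.
Start: joints at [-1.217, 0.477, 0.022, 1.555, -0.011, 1.109, -0.083], TCP at [0.301, 0.604, 0.231] pointing down, gripper open.
Joint ranges: [-2.96, 2.96], [-0.34, 2.1], [-1.41, 1.46], [0.24, 2.44], [-1.37, 4.51], [0.17, 1.92], [-2.96, 2.96]. Speed limits (rad/s): [2.39, 2.39, 3.14, 3.14, 3.14, 3.14, 3.14].

### API

Orientations are given as a unit quaternion [w, x, y, z].
In Python, from station import bot gives the robot as it stands.
- The arm moves only by the tool jog_arm, never from a script. Its argument "motion" is a list of rows, each a list of 7 numbers: the turn, a rotation vector about the tool's x, y, z in rad, then the shift along the tool's x, y, z in mm, then the finger opening in mm, from 0 to 85.4. A call has 1 to 10 rows; each row is the pose to reach, as a shift and turn from the pose commanded when the call began, along the tool's axes at that moment; what a row does not reach only later rows make up. A row lasts 1/8 s, in which the tool goes at most 62.5 mm and 10.7 degrees, less where a joint would pass 70% of its speed; a pose out of reach is approached as far as the arm can. A call with a gripper value outside its range is refused whole. The fingers move at their own pace and stop on an object; "grip_force" is the grip in N (left out, the last holds). Time passes only in rows, so rows that repeat a pose let the fingers close. It gives the time, the measured TCP pose, the force, the opening and the grip force at its end, in the units of the state.
- bot.get_obs(): the state, without advancing time (a new reading comes with each control period).
- bot.read_camera(name): name is "side" or "top" or "wrist"; returns a dict with "pixels" (400x640x3 uint8, red, green, blue), "camera_matrix" (3x3 intrinsics, pixels), "T" (4x4, takes a point from camera to world coordinates); the wrist camera has in their place "tool_from_camera" (4x4, takes a point from camera to tool coordinates, whose origin is the TCP and whose axes are the flange's). Camera axes: x right, y down, z forward; pixel columns grow to the right and rows downward; lengths in m; the calibration is good to about 2 mm. The wrist camera is an equidistant fisheye: a pixel r from the principal point sees the ray r / f radians off the axis. A picture is of the moment at which its call begins: read the wrist's pose just before it. There is no depth.
- bot.hand_in(): hands the job in; it is judged then, once.
Trained networks look in a picture, given as the dict that the camera call returned (one of the last four; its "shot" number tells which), for a name from the list of things; names that differ only in an ending like _2 or _b are one class to them, and where a whole thing is asked for, a point or a joint stands for the part that bears it (a point fixed in the world has none). Each returns a list of dicts, best first, with "score" (0 to 1); they miss things now and then, are a little off and sometimes report something else, mostly with a low value. They report only what shows in the picture. A call takes as long as a camera call.
- bot.spot_in(thing, picture): "xy" ([column, row] in pixels, amid what is visible of it).
- bot.tip_of(thing, picture): "xy" ([column, row] in pixels: a listed point, or the origin of a listed thing).
The state is a dict: "t": time; "q": joint angles; "joint_vel": joint speeds; "joint_torque": joint torques, N m; "eef_pos": TCP position; "tool_rot": TCP orientation; "contact_force": force on the tool from outside, world axes, zero at the start; "torque": the same for the moment, N m; "gripper_width": opening from 0.0 (shut) to 1.0 (fully open); "grasp_force": force on a finger pad.
Only numpy, scipy, OpenCV 4.12 (cv2) and the standard library are available. Lean on these libraries where they do the work, as an engineer would, in place of code of your own. Each camera call takes 0.05 s, during which the arm holds its last target. There are 200 camera calls.

### The job

Put the blue lid on the white storage tub, properly seated on its rim, then fold the three red clips over the lid one after another and press each fully home (flat over the lid). The clips are stiff but brittle: feel your way and never push on a clip or the tub with more than about 20 N; leave the plaster cast, the jar and the brush where they are.

Things in the scene. Friction and masses are not known exactly. Their poses are not given: they have to be found in the camera images.
- tub: White round open tub, 116 mm across, 80 high, wall 4 (mouth 108 mm). Origin: centre of its underside, z up its axis. It stands sunk in a round black foam pad (160 mm across) that holds it sideways but is soft up and down: pressed, the tub sinks 2 to 12 mm before it bottoms out, depending on its unknown contents, and comes back. Three hinge lugs stand out from the rim 120 degrees apart.
- lid_knob (a point): Middle of the knob of the loose blue lid, z along the lid's axis. White knob 26 mm across, 28 high (14 mm above and below this point), on a disc 124 mm across, 7 thick; below it a plug 98 mm across, 10 deep, that enters the tub's mouth. The lid's underside is 31 mm below this point; mass 0.1-0.2 kg. It starts flat on the bench. Seated on the rim, this point is 101 mm above the tub's origin, on its axis.
- hinge_a (a point): Middle of the hinge axis of red clip a, on the tub's rim, 72 mm out from the tub's axis and 90.5 mm above its origin; the hinge axis is level and tangent to the rim. (The frame is turned like the tub's.)
- hinge_b (a point): Middle of the hinge axis of red clip b, on the tub's rim, 72 mm out from the tub's axis and 90.5 mm above its origin; the hinge axis is level and tangent to the rim. (The frame is turned like the tub's.)
- hinge_c (a point): Middle of the hinge axis of red clip c, on the tub's rim, 72 mm out from the tub's axis and 90.5 mm above its origin; the hinge axis is level and tangent to the rim. (The frame is turned like the tub's.)
- clip_a (a joint): Fold angle of the red clip (rad): 0 = upright, negative = leaning outward, 1.571 = fully home: flat over the lid, pointing to the tub's axis, 1 mm above the seated lid, against a stop. Flap 28 mm wide, 5 thick, reaching 38 mm from the hinge axis (mid-thickness). Stiff, stays where left: to move it takes 4-8 N at its free end, more nearer the hinge; each differs.
- clip_b (a joint): Fold angle of the red clip (rad): 0 = upright, negative = leaning outward, 1.571 = fully home: flat over the lid, pointing to the tub's axis, 1 mm above the seated lid, against a stop. Flap 28 mm wide, 5 thick, reaching 38 mm from the hinge axis (mid-thickness). Stiff, stays where left: to move it takes 4-8 N at its free end, more nearer the hinge; each differs.
- clip_c (a joint): Fold angle of the red clip (rad): 0 = upright, negative = leaning outward, 1.571 = fully home: flat over the lid, pointing to the tub's axis, 1 mm above the seated lid, against a stop. Flap 28 mm wide, 5 thick, reaching 38 mm from the hinge axis (mid-thickness). Stiff, stays where left: to move it takes 4-8 N at its free end, more nearer the hinge; each differs.
- cast_mid (a point): Middle of a cream plaster dental cast, 50 x 56 x 26 mm, standing on the bench; leave it alone.
- jar_mid (a point): Middle of a small jar with a red cap, 56 mm across, 75 mm high; leave it alone.
- brush: A hand brush lying on the bench; leave it alone. Origin: underside of its middle.

How it is judged:
On the way, in this order (a step that is already met when the one before it is completed fails the run):
1. the lid is seated on the tub's rim (horizontal distance between lid_knob and tub below 0.008 m and z of lid_knob in the frame of tub between 0.098 and 0.104 m and angle between lid_knob's own z axis and vertical below 0.06 rad), for 0.2 s.
2. one clip is fully home (value of joint any of clip_a, clip_b, clip_c above 1.51 rad), for 0.2 s.
3. two clips are fully home ((value of joint each of clip_a, clip_b above 1.51 rad or value of joint each of clip_b, clip_c above 1.51 rad or value of joint each of clip_a, clip_c above 1.51 rad)), for 0.2 s.
4. all three clips are fully home (value of joint each of clip_a, clip_b, clip_c above 1.51 rad), for 0.2 s.
At the end, for the whole second after the job is handed in: The lid is seated on the tub (knob within 8 mm of the tub's axis, 101 +- 3 mm above the tub's origin, tilted less than 0.06 rad), all three clips are fully home (fold angle above 1.51 rad of 1.571), and the tub is at rest (all of step 1 and all of step 4 and linear speed of tub below 0.01 m/s); the robot touches nothing.
It fails at once if the tub or a clip is pushed with more than 25 N (contact force between any of the fingers, the arm and tub above 25 N).
It fails at once if the cast, the jar or the brush is moved by more than 15 mm (distance of any of cast_mid, jar_mid, brush from where it was at the start of the episode above 0.015 m).
It also fails if it takes over 72 s, if anything falls off the work surface, if the arm or the gripper's body presses on something with over 40 N, if the wrist force passes 120 N, or if a joint passes its speed limit or range.

## Working session

There is one attempt and no reset: what is moved stays moved. The work goes in short steps, Python scripts to look and compute and a tool call to move; the robot and the scene stay as the last step left them, time stands still between calls to the robot, and variables do not carry over. Pictures are saved under pics/ and viewed, at most 10 in all, crops included, and the job is handed in when it is done.

Besides the shell and the picture viewer there is one more tool, called after "Emit:" by a JSON object that holds its "name" and its "arguments". jog_arm: Moves the arm, as the interface text tells. Its arguments: {"type":"object","properties":{"motion":{"type":"array"},"grip_force":{"type":"number"}},"required":["motion"]}

```bash
mkdir -p pics; ls; cat > h.py <<'E'
import numpy as np, cv2
from station import bot
from scipy.spatial.transform import Rotation as R
def Rt(o): q=o["tool_rot"]; return R.from_quat([q[1],q[2],q[3],q[0]]).as_matrix()
def ray(p,xy,o=None):
    K=np.array(p["camera_matrix"])
    d=np.array([(xy[0]-K[0,2])/K[0,0],(xy[1]-K[1,2])/K[1,1],1.])
    if "T" in p: T=np.array(p["T"])
    else:
        r=np.hypot(d[0],d[1]); s=np.sin(r)/max(r,1e-9); d=np.array([d[0]*s,d[1]*s,np.cos(r)])
        W=np.eye(4);W[:3,:3]=Rt(o);W[:3,3]=o["eef_pos"]; T=W@np.array(p["tool_from_camera"])
    return T[:3,3],T[:3,:3]@d/np.linalg.norm(d)
def onz(p,xy,z,o=None):
    c,d=ray(p,xy,o); return c+d*(z-c[2])/d[2]
def tri(rs):
    A=0;b=0
    for c,d in rs:
        M=np.eye(3)-np.outer(d,d);A=A+M;b=b+M@c
    return np.linalg.solve(A,b)
def save(p,n): cv2.imwrite("pics/"+n+".png",cv2.cvtColor(p["pixels"],cv2.COLOR_RGB2BGR))
E
python3 - <<'E'
from h import *
np.set_printoptions(precision=4,suppress=True)
o=bot.get_obs();print({k:np.round(v,3) for k,v in o.items()})
P={}
for c in("top","side","wrist"):
    P[c]=bot.read_camera(c);save(P[c],c+"0")
    for t in("tub","lid_knob","hinge_a","cast_mid","jar_mid","brush"):
        print(c,t,[(np.round(x["xy"],1).tolist(),round(x["score"],2)) for x in bot.tip_of(t,P[c])[:4]])
    print(c,"clip",[(np.round(x["xy"],1).tolist(),round(x["score"],2)) for x in bot.spot_in("clip_a",P[c])[:4]])
E
```

```text
pics
{'t': np.float64(0.0), 'q': array([-1.217,  0.478,  0.022,  1.556, -0.011,  1.109, -0.083]), 'joint_vel': array([-0.001, -0.001,  0.   , -0.001,  0.001, -0.002, -0.001]), 'joint_torque': array([ -0.001, -59.645,   1.608, -28.12 ,   0.013,   0.009,  -0.   ]), 'eef_pos': array([0.3  , 0.604, 0.23 ]), 'tool_rot': array([-0.   ,  0.229,  0.973, -0.001]), 'contact_force': array([ 0.129,  1.086, -0.686]), 'torque': array([-0.005, -0.011, -0.004]), 'grasp_force': np.float64(0.0), 'gripper_width': np.float64(1.003)}
top tub [([342.3, 211.1], 0.68)]
top lid_knob [([213.8, 226.3], 0.94)]
top hinge_a [([370.5, 198.3], 0.96), ([320.9, 184.3], 0.8), ([336.8, 231.4], 0.69)]
top cast_mid [([268.6, 268.1], 0.64), ([444.7, 242.3], 0.26)]
top jar_mid [([284.5, 133.9], 0.87)]
top brush [([445.1, 239.0], 0.86)]
top clip [([373.4, 197.0], 0.51), ([444.2, 229.5], 0.27)]
side tub [([318.3, 232.9], 0.62)]
side lid_knob [([226.4, 186.6], 0.89), ([324.5, 177.1], 0.29)]
side hinge_a [([346.4, 211.5], 0.85), ([322.5, 191.9], 0.83), ([297.4, 212.9], 0.72)]
side cast_mid [([231.3, 228.1], 0.54)]
side jar_mid [([325.1, 176.3], 0.69)]
side brush [([383.3, 295.9], 0.84), ([225.3, 184.8], 0.67)]
side clip [([316.8, 185.0], 0.62), ([318.6, 215.7], 0.57), ([346.8, 207.7], 0.46)]
wrist tub []
wrist lid_knob [([154.6, 375.4], 0.75)]
wrist hinge_a []
wrist cast_mid [([86.0, 344.7], 0.65)]
wrist jar_mid []
wrist brush [([36.3, 375.1], 0.74)]
wrist clip []
```

```bash
python3 - <<'E'
from h import *
np.set_printoptions(precision=4,suppress=True)
t=bot.read_camera("top");s=bot.read_camera("side")
a=cv2.imread("pics/top0.png");b=cv2.imread("pics/side0.png")
cv2.imwrite("pics/both.png",np.hstack([cv2.resize(a[90:310,160:500],(400,259)),cv2.resize(b[130:350,160:500],(400,259))]) if 0 else np.vstack([cv2.resize(a[110:290,180:480],None,fx=1.65,fy=1.65,interpolation=2),cv2.resize(b[150:330,180:480],None,fx=1.65,fy=1.65,interpolation=2)]))
T=lambda x,y:tri([ray(t,x),ray(s,y)])
print("cams",t["T"][:3,3],s["T"][:3,3])
print("tub",T((342.3,211.1),(318.3,232.9)))
print("knob",T((213.8,226.3),(226.4,186.6)),onz(t,(213.8,226.3),.031))
for z in(.08,.09,.1): print(z,[onz(t,x,z) for x in((370.5,198.3),(320.9,184.3),(336.8,231.4))],[onz(s,x,z) for x in((346.4,211.5),(322.5,191.9),(297.4,212.9))])
print("jar",T((284.5,133.9),(325.1,176.3)),"cast",T((268.6,268.1),(231.3,228.1)),"brush",T((445.1,239),(383.3,295.9)))
E
```

```text
cams [ 0.3483 -0.1049  1.2772] [-0.2369 -0.8713  0.7454]
tub [ 0.5428 -0.1639  0.005 ]
knob [0.4977 0.1682 0.0346] [0.4984 0.1687 0.031 ]
0.08 [array([ 0.5662, -0.233 ,  0.08  ]), array([ 0.6013, -0.108 ,  0.08  ]), array([ 0.482 , -0.1482,  0.08  ])] [array([ 0.5807, -0.2225,  0.08  ]), array([ 0.6122, -0.1115,  0.08  ]), array([ 0.4901, -0.1362,  0.08  ])]
0.09 [array([ 0.5643, -0.232 ,  0.09  ]), array([ 0.5992, -0.1079,  0.09  ]), array([ 0.4809, -0.1479,  0.09  ])] [array([ 0.5684, -0.2323,  0.09  ]), array([ 0.5995, -0.1229,  0.09  ]), array([ 0.4792, -0.1473,  0.09  ])]
0.1 [array([ 0.5625, -0.2309,  0.1   ]), array([ 0.5971, -0.1079,  0.1   ]), array([ 0.4797, -0.1475,  0.1   ])] [array([ 0.5561, -0.242 ,  0.1   ]), array([ 0.5867, -0.1343,  0.1   ]), array([ 0.4683, -0.1583,  0.1   ])]
jar [ 0.7442 -0.0077  0.0385] cast [0.3952 0.0252 0.0042] brush [ 0.4689 -0.4331  0.002 ]
```

View pics/both.png

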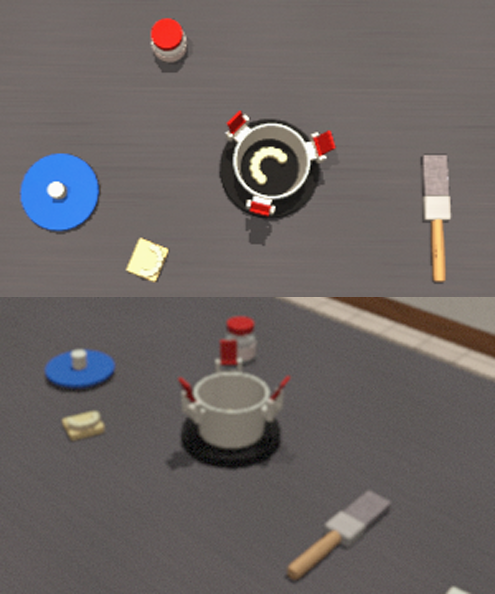

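The view shows the lid flat at left (58,190 in the composite), the tub in the middle with its three clips leaning outward, and the cast, jar and brush well clear. I estimate the tub axis at about (0.548, -0.164). I'll go above the knob first.

```bash
cat >> h.py <<'E'
def go(*tg):
    o=bot.get_obs();M=Rt(o)
    print("t",round(float(o["t"]),2),"at",np.round(o["eef_pos"],4),"F",np.round(o["contact_force"],1),"x",np.round(M[:,0],3))
    for g in tg: print(g,np.round(M.T@(np.array(g)-o["eef_pos"])*1000,1))
E
python3 - <<'E'
from h import *
go((.498,.1685,.15),(.498,.1685,.022))
E
```

```text
t 1.3 at [0.3008 0.6043 0.2313] F [-0.1  1.  -0.1] x [-0.895  0.446  0.   ]
(0.498, 0.1685, 0.15) [-370.8 -302.3   81.3]
(0.498, 0.1685, 0.022) [-370.8 -302.3  209.3]
```

Emit:
{"name": "jog_arm", "arguments": {"motion": [[0,0,0,-371,-302,81,60],[0,0,0,-371,-302,81,60],[0,0,0,-371,-302,81,60],[0,0,0,-371,-302,81,60],[0,0,0,-371,-302,81,60],[0,0,0,-371,-302,81,60],[0,0,0,-371,-302,81,60],[0,0,0,-371,-302,81,60],[0,0,0,-371,-302,81,60],[0,0,0,-371,-302,81,60]], "grip_force": 30}}

```text
t: 2.55
eef_pos: [0.4983, 0.1693, 0.1505]
tool_rot: [-0.0, 0.229, 0.973, 0.0]
contact_force: [0.5, 0.1, 0.1]
gripper_width: 0.704
grasp_force: 0.0
```

```bash
python3 - <<'E'
from h import *
o=bot.get_obs();w=bot.read_camera("wrist")
for x in bot.tip_of("lid_knob",w)[:3]: print(x["xy"],x["score"],onz(w,x["xy"],.031,o))
# blue disc fit
p=cv2.cvtColor(w["pixels"],cv2.COLOR_RGB2HSV);m=cv2.inRange(p,(100,120,60),(125,255,255))
c=max(cv2.findContours(m,0,2)[0],key=cv2.contourArea)[:,0].astype(float)
q=np.array([onz(w,x,.014,o)[:2] for x in c]);A=np.c_[2*q,np.ones(len(q))];r=np.linalg.lstsq(A,(q**2).sum(1),rcond=None)[0]
print("disc",r[:2],np.sqrt(r[2]+r[:2]@r[:2]))
save(w,"w1")
go((.498,.1685,.022))
E
```

```text
[316.7, 201.0] 0.58 [0.50306395 0.16860482 0.031     ]
disc [0.50109285 0.16758602] 0.06182442006317355
t 2.65 at [0.498  0.1704 0.1505] F [ 0.  -0.  -0.3] x [-0.896  0.443  0.   ]
(0.498, 0.1685, 0.022) [ -0.9  -1.8 128.5]
```

Emit:
{"name": "jog_arm", "arguments": {"motion": [[0,0,0,-2.5,-1,50,60],[0,0,0,-2.5,-1,100,60],[0,0,0,-2.5,-1,128,60],[0,0,0,-2.5,-1,128,60],[0,0,0,-2.5,-1,128,20],[0,0,0,-2.5,-1,128,20],[0,0,0,-2.5,-1,128,20],[0,0,0,-2.5,-1,128,20],[0,0,0,-2.5,-1,128,20]], "grip_force": 40}}

```text
t: 3.78
eef_pos: [0.5012, 0.1675, 0.024]
tool_rot: [0.001, 0.229, 0.973, 0.001]
contact_force: [-0.7, -0.5, 6.2]
gripper_width: 0.287
grasp_force: 39.2
```

```bash
python3 - <<'E'
from h import *
o=bot.get_obs();print(o["gripper_width"],o["grasp_force"])
go((.5,.168,.16),(.548,-.164,.2),(.548,-.164,.16))
E
```

```text
0.28726784633205343 39.21239376068115
t 3.77 at [0.5012 0.1675 0.024 ] F [-0.7 -0.5  6.2] x [-0.895  0.445 -0.002]
(0.5, 0.168, 0.16) [   1.1    0.2 -136. ]
(0.548, -0.164, 0.2) [-189.8 -275.6 -176.4]
(0.548, -0.164, 0.16) [-189.7 -275.7 -136.4]
```

Emit:
{"name": "jog_arm", "arguments": {"motion": [[0,0,0,0,0,-60,20],[0,0,0,0,0,-120,20],[0,0,0,-30,-45,-165,20],[0,0,0,-60,-90,-165,20],[0,0,0,-95,-138,-165,20],[0,0,0,-130,-186,-165,20],[0,0,0,-160,-230,-165,20],[0,0,0,-190,-276,-165,20],[0,0,0,-190,-276,-165,20],[0,0,0,-190,-276,-165,20]]}}

```text
t: 5.03
eef_pos: [0.5471, -0.1645, 0.1876]
tool_rot: [0.0, 0.229, 0.973, 0.0]
contact_force: [0.4, 1.2, -1.9]
gripper_width: 0.288
grasp_force: 40.1
```

```bash
python3 - <<'E'
from h import *
o=bot.get_obs();print(o["gripper_width"],o["grasp_force"],o["eef_pos"])
t=bot.read_camera("top");s=bot.read_camera("side")
def f(n,p): 
    r=[(np.round(x["xy"],1).tolist(),round(x["score"],2)) for x in bot.tip_of(n,p)[:4]];print(n,r);return r
for p in(t,s):
    f("lid_knob",p);f("tub",p)
    f("hinge_a",p)
hs=bot.tip_of("hinge_a",s)[:3]
a=t["pixels"][110:290,180:480];b=s["pixels"][130:310,180:480]
cv2.imwrite("pics/b2.png",cv2.cvtColor(cv2.resize(np.vstack([a,b]),None,fx=1.65,fy=1.65,interpolation=2),cv2.COLOR_RGB2BGR))
go((.548,-.164,.19))
E
```

```text
0.28835706687102364 40.12498319149017 [ 0.54705293 -0.16453094  0.18756003]
lid_knob []
tub []
hinge_a [([371.6, 196.1], 0.42)]
lid_knob [([318.2, 168.9], 0.61)]
tub [([320.0, 232.6], 0.93)]
hinge_a [([319.3, 193.7], 0.82), ([345.7, 211.2], 0.81), ([295.1, 214.4], 0.56), ([317.1, 167.5], 0.26)]
t 5.47 at [ 0.5473 -0.1646  0.1873] F [ 0.3 -0.1 -1.8] x [-0.896  0.445  0.   ]
(0.548, -0.164, 0.19) [-0.4  0.9 -2.7]
```

View pics/b2.png

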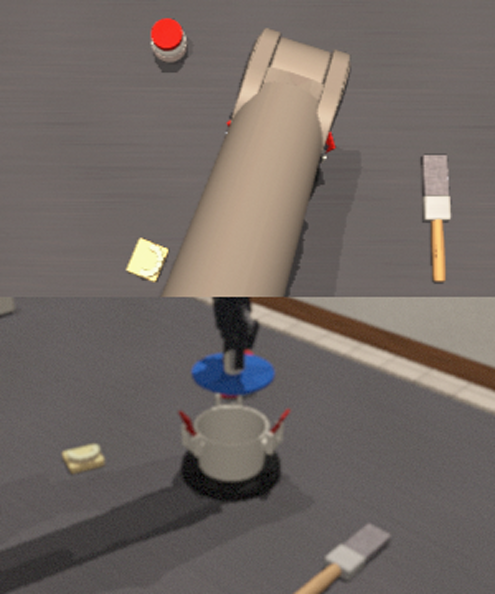

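The lid is level in the gripper above the tub (side view 235,373), the tub axis is below it at about (233,430), and the clips lie clear outside. Next I'll fit the tub's pose to the hinge detections.

```bash
python3 - <<'E'
from h import *
from scipy.optimize import least_squares
t=bot.read_camera("top");s=bot.read_camera("side")
T=[(336.8,231.4),(370.5,198.3),(320.9,184.3)];S=[((297.4+295.1)/2,213.6),(346.1,211.4),((322.5+319.3)/2,192.8)]
def proj(p,X):
    M=np.linalg.inv(np.array(p["T"]));c=M[:3,:3]@X+M[:3,3];u=np.array(p["camera_matrix"])@c;return u[:2]/u[2]
def pts(v): return [np.array([v[0]+.072*np.cos(v[2]+k*2.0944),v[1]+.072*np.sin(v[2]+k*2.0944),v[3]+.0905]) for k in range(3)]
def res(v):
    r=[]
    for X,a,b in zip(pts(v),T,S): r+=list(proj(t,X)-a)+list(proj(s,X)-b)
    r+=[(v[3]-.005)*300]
    return r
r=least_squares(res,[.548,-.164,2.9,.0],loss="soft_l1")
print(r.x,np.round(r.fun,1));print(np.array(pts(r.x)))
im=cv2.cvtColor(cv2.imread("pics/top0.png"),cv2.COLOR_BGR2HSV)
m=cv2.inRange(im[170:250,300:390],(0,0,100),(180,60,255))
print(proj(t,np.array([.548,-.164,.08])),onz(t,proj(t,np.array([.548,-.164,.08])),.08))
# rim: score outer/inner circle by mean brightness
g=im[...,2].astype(np.float32)
best=[]
for x in np.arange(.536,.560,.001):
  for y in np.arange(-.176,-.152,.001):
    a=np.linspace(0,2*np.pi,120)
    f=lambda rad:np.mean([g[int(round(v)),int(round(u))] for u,v in (proj(t,np.array([x+rad*np.cos(b),y+rad*np.sin(b),.084])) for b in a)])
    best.append((2*f(.056)-f(.0505)-f(.063),x,y))
print(sorted(best)[-4:])
E
```

```text
[ 5.48293392e-01 -1.63465474e-01  2.88320631e+00 -1.54615460e-03] [-1.2  0.9  0.4 -0.6  0.3 -1.   0.2  0.7  1.8  0.2 -1.4 -1.9 -2. ]
[[ 0.47868354 -0.14506798  0.08895385]
 [ 0.56716596 -0.23294803  0.08895385]
 [ 0.59903052 -0.11237982  0.08895385]]
[343.08893271 205.22595976] [ 0.548 -0.164  0.08 ]
[(np.float32(269.20834), np.float64(0.544), np.float64(-0.16599999999999998)), (np.float32(272.71667), np.float64(0.543), np.float64(-0.16599999999999998)), (np.float32(276.59998), np.float64(0.544), np.float64(-0.16699999999999998)), (np.float32(283.93335), np.float64(0.543), np.float64(-0.16699999999999998))]
```

```bash
python3 - <<'E'
from h import *
t=bot.read_camera("top");s=bot.read_camera("side")
def proj(p,X,k):
    M=np.linalg.inv(np.array(p["T"]));c=M[:3,:3]@X+M[:3,3];u=np.array(p["camera_matrix"])@c;u=u[:2]/u[2];return (u-np.array(k)+.5)*6
out=[]
for p,n,k in((t,"top0",(310,170)),(s,"side0",(285,180))):
    im=cv2.imread(f"pics/{n}.png")[k[1]:k[1]+75,k[0]:k[0]+65];im=cv2.resize(im,None,fx=6,fy=6,interpolation=2)
    for c,(x,y) in(((0,200,0),(.548,-.164)),((255,0,255),(.5445,-.167))):
        for r in(.054,.058):
            q=np.array([proj(p,np.array([x+r*np.cos(b),y+r*np.sin(b),.081]),k) for b in np.linspace(0,6.28,80)]).astype(int)
            cv2.polylines(im,[q],True,c,1)
    out.append(im)
cv2.imwrite("pics/rim.png",np.hstack(out))
E
```

```text
(no output)
```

View pics/rim.png

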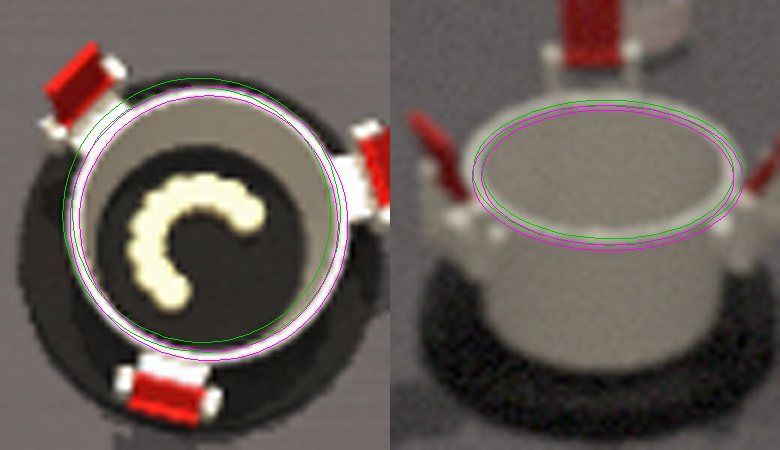

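```bash
python3 - <<'E'
from h import *
from scipy.optimize import least_squares
o=bot.get_obs();t=bot.read_camera("top");s=bot.read_camera("side")
def cen(im,code):
    m=cv2.inRange(cv2.cvtColor(im,code),(100,120,50),(125,255,255));c=max(cv2.findContours(m,0,2)[0],key=cv2.contourArea)
    return c[:,0].astype(float)
def circ(p,c,z):
    q=np.array([onz(p,x,z)[:2] for x in c]);A=np.c_[2*q,np.ones(len(q))];r=np.linalg.lstsq(A,(q**2).sum(1),rcond=None)[0];return r[:2],np.sqrt(r[2]+r[:2]@r[:2])
B=cv2.COLOR_BGR2HSV
print("top0 lid",circ(t,cen(cv2.imread("pics/top0.png"),B),.015))
print("side0 lid",circ(s,cen(cv2.imread("pics/side0.png"),B),.0135))
z=o["eef_pos"][2]-.007-3.5e-3
c=cen(s["pixels"],cv2.COLOR_RGB2HSV);print("side now lid",circ(s,c,z-.003),circ(s,c,z),o["eef_pos"], c.min(0),c.max(0))
# side0 tub rim outer extents
g=cv2.imread("pics/side0.png").max(2);print(g[207,285:352].tolist())
for z in(.08,.085,.09,.095): print(z,onz(s,(285+605/6-.5,180+165/6-.5),z))
for z in(.08,.085,.09,.095): print(z,onz(t,(310+211/6-.5,170+224/6-.5),z))
E
```

```text
top0 lid (array([0.40383759, 0.67475817]), np.float64(0.08971330580765338))
side0 lid (array([0.42213563, 0.70194911]), np.float64(0.12348885970939481))
side now lid (array([0.26147932, 0.36706709]), np.float64(0.10334402729789177)) (array([0.25886377, 0.36056792]), np.float64(0.10280164972599162)) [ 0.54724427 -0.16506663  0.18729545] [103. 131.] [143. 168.]
[94, 96, 100, 95, 109, 135, 141, 119, 93, 87, 89, 107, 150, 183, 168, 139, 128, 128, 131, 134, 130, 132, 131, 132, 129, 128, 127, 132, 125, 128, 131, 135, 132, 131, 132, 133, 130, 130, 130, 128, 132, 133, 127, 130, 127, 130, 129, 126, 125, 125, 127, 127, 121, 117, 120, 150, 180, 181, 145, 108, 95, 101, 102, 98, 106, 119, 113]
0.08 [ 0.66664448 -0.28205259  0.08      ]
0.085 [ 0.65985524 -0.28648012  0.085     ]
0.09 [ 0.65306599 -0.29090764  0.09      ]
0.095 [ 0.64627674 -0.29533517  0.095     ]
0.08 [ 0.5439412  -0.16794924  0.08      ]
0.085 [ 0.54312433 -0.16768586  0.085     ]
0.09 [ 0.54230747 -0.16742249  0.09      ]
0.095 [ 0.5414906  -0.16715912  0.095     ]
```

```bash
python3 - <<'E'
from h import *
o=bot.get_obs();t=bot.read_camera("top");s=bot.read_camera("side")
def cen(im,code,box):
    x0,y0,x1,y1=box
    m=cv2.inRange(cv2.cvtColor(im[y0:y1,x0:x1].copy(),code),(95,130,50),(130,255,255));c=max(cv2.findContours(m,0,2)[0],key=cv2.contourArea)
    return c[:,0].astype(float)+[x0,y0]
def circ(p,c,z):
    q=np.array([onz(p,x,z)[:2] for x in c]);A=np.c_[2*q,np.ones(len(q))];r=np.linalg.lstsq(A,(q**2).sum(1),rcond=None)[0];return r[:2],np.sqrt(r[2]+r[:2]@r[:2])
B=cv2.COLOR_BGR2HSV
print("top0 lid",circ(t,cen(cv2.imread("pics/top0.png"),B,(180,190,250,270)),.016))
print("side0 lid",circ(s,cen(cv2.imread("pics/side0.png"),B,(195,165,260,215)),.0135))
z=o["eef_pos"][2]-.007-3.5e-3
c=cen(s["pixels"],cv2.COLOR_RGB2HSV,(285,150,365,200));print("side now lid",[circ(s,c,z-d) for d in(0,.01,.02)],o["eef_pos"], c.min(0),c.max(0))
for z in(.08,.085,.09,.095): print(z,onz(s,(285+(605-390)/6-.5,180+165/6-.5),z),onz(t,(310+211/6-.5,170+224/6-.5),z))
E
```

```text
top0 lid (array([0.5015138 , 0.16703869]), np.float64(0.06091612889670112))
side0 lid (array([0.50071825, 0.16418628]), np.float64(0.05688972652903456))
side now lid [(array([ 0.54246538, -0.16672867]), np.float64(0.05481796101695037)), (array([ 0.55617062, -0.15433883]), np.float64(0.0557819607429424)), (array([ 0.56987587, -0.14194899]), np.float64(0.05674596046894618))] [ 0.54721188 -0.16515158  0.18726095] [297. 165.] [345. 188.]
0.08 [ 0.5509407  -0.15954829  0.08      ] [ 0.5439412  -0.16794924  0.08      ]
0.085 [ 0.54502087 -0.16489633  0.085     ] [ 0.54312433 -0.16768586  0.085     ]
0.09 [ 0.53910104 -0.17024436  0.09      ] [ 0.54230747 -0.16742249  0.09      ]
0.095 [ 0.5331812 -0.1755924  0.095    ] [ 0.5414906  -0.16715912  0.095     ]
```

Emit:
{"name": "jog_arm", "arguments": {"motion": [[0,0,0,2.5,-4,0,20],[0,0,0,2.5,-4,30,20],[0,0,0,2.5,-4,55,20],[0,0,0,2.5,-4,70,20],[0,0,0,2.5,-4,76,20],[0,0,0,2.5,-4,79,20],[0,0,0,2.5,-4,79,20],[0,0,0,2.5,-4,79,20]]}}

```text
t: 6.88
eef_pos: [0.5437, -0.1677, 0.1089]
tool_rot: [0.001, 0.229, 0.973, 0.0]
contact_force: [-0.1, 0.6, -1.8]
gripper_width: 0.29
grasp_force: 40.1
```

Emit:
{"name": "jog_arm", "arguments": {"motion": [[0,0,0,0,0,2,20],[0,0,0,0,0,4,20],[0,0,0,0,0,5,20],[0,0,0,0,0,5,20]]}}

```text
t: 7.38
eef_pos: [0.5431, -0.1676, 0.1032]
tool_rot: [-0.0, 0.229, 0.973, 0.0]
contact_force: [-0.4, -0.6, -2.0]
gripper_width: 0.284
grasp_force: 40.1
```

Emit:
{"name": "jog_arm", "arguments": {"motion": [[0,0,0,0,0,1,20],[0,0,0,0,0,2,20],[0,0,0,0,0,3,20],[0,0,0,0,0,4,20],[0,0,0,0,0,4,20]]}}

```text
t: 8.0
eef_pos: [0.5434, -0.1676, 0.0994]
tool_rot: [0.0, 0.229, 0.973, 0.0]
contact_force: [-0.8, 0.3, 1.4]
gripper_width: 0.285
grasp_force: 40.5
```

Emit:
{"name": "jog_arm", "arguments": {"motion": [[0,0,0,0,0,1,20],[0,0,0,0,0,1,50],[0,0,0,0,0,1,50],[0,0,0,0,0,1,50],[0,0,0,0,0,-30,50],[0,0,0,0,0,-80,50],[0,0,0,0,0,-120,40],[0,0,0,0,0,-120,20],[0,0,0,0,0,-120,0],[0,0,0,0,0,-120,0]]}}

```text
t: 9.25
eef_pos: [0.5424, -0.1673, 0.2179]
tool_rot: [-0.001, 0.229, 0.973, -0.0]
contact_force: [-0.4, 0.2, -0.5]
gripper_width: 0.001
grasp_force: 0.0
```

```bash
python3 - <<'E'
from h import *
o=bot.get_obs();w=bot.read_camera("wrist");s=bot.read_camera("side")
p=cv2.cvtColor(w["pixels"],cv2.COLOR_RGB2HSV);m=cv2.inRange(p,(100,120,60),(125,255,255))
c=max(cv2.findContours(m,0,2)[0],key=cv2.contourArea)[:,0].astype(float)
for z in(.088,.091):
    q=np.array([onz(w,x,z,o)[:2] for x in cv2.convexHull(c.astype(np.float32))[:,0]]);A=np.c_[2*q,np.ones(len(q))];r=np.linalg.lstsq(A,(q**2).sum(1),rcond=None)[0]
    print("disc",z,r[:2],np.sqrt(r[2]+r[:2]@r[:2]))
for x in bot.tip_of("hinge_a",w)[:4]: print("h",np.round(x["xy"],1),round(x["score"],2),onz(w,x["xy"],.096,o))
for x in bot.tip_of("lid_knob",w)[:2]: print("k",np.round(x["xy"],1),round(x["score"],2),onz(w,x["xy"],.106,o))
a=w["pixels"];b=cv2.resize(s["pixels"][150:270,250:390],(467,400),interpolation=2)
cv2.imwrite("pics/w3.png",cv2.cvtColor(cv2.resize(np.hstack([a[:,120:520],b]),(800,369)),cv2.COLOR_RGB2BGR))
go()
E
```

```text
disc 0.088 [ 0.54355106 -0.16847075] 0.06308575905286082
disc 0.091 [ 0.54276253 -0.16807907] 0.06239349602610884
h [391.1 212. ] 0.85 [ 0.58778701 -0.11119506  0.096     ]
h [297.  113.6] 0.85 [ 0.47052594 -0.14885997  0.096     ]
h [260.5 247.3] 0.56 [ 0.56527618 -0.23735747  0.096     ]
k [313.9 200.3] 0.7 [ 0.54298165 -0.16890235  0.106     ]
t 9.45 at [ 0.5429 -0.1675  0.2185] F [-0.3  0.   0.4] x [-0.895  0.446  0.001]
```

View pics/w3.png

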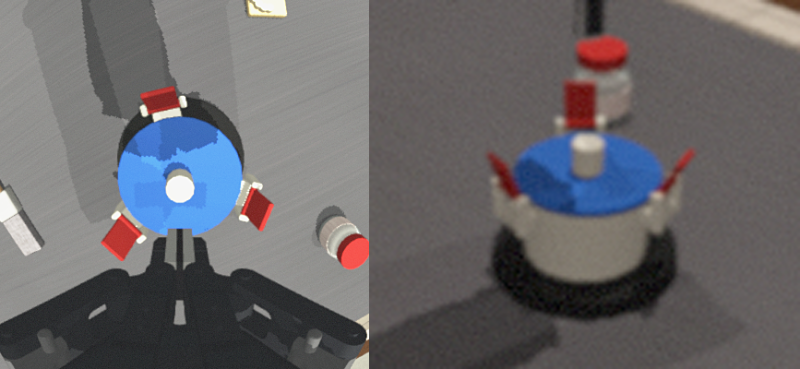

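The lid is seated in both views: in the wrist view the disc is centred at (180,187) with the clips around it, and in the side view it sits flat on the rim. I put the tub centre at about (0.5425, -0.167) and the hinges at about z 0.096. I'll start with clip b at bearing 48°, approaching from outside.

Emit:
{"name": "jog_arm", "arguments": {"motion": [[0,0,0.13,-15,58,0,0],[0,0,0.267,-31,116,0,0],[0,0,0.267,-31,116,40,0],[0,0,0.267,-31,116,80,0],[0,0,0.267,-31,116,96,0],[0,0,0.267,-31,116,96,0]]}}

```text
t: 10.2
eef_pos: [0.6221, -0.0777, 0.1226]
tool_rot: [-0.001, 0.357, 0.934, -0.0]
contact_force: [-0.1, -0.6, 0.0]
gripper_width: -0.003
grasp_force: 0.0
```

```bash
cat >> h.py <<'E'
C=np.array([.5425,-.167])
def cl(a,*rz):
    u=np.array([np.cos(np.radians(a)),np.sin(np.radians(a))]);o=bot.get_obs();d=(np.array(o["eef_pos"])[:2]-C)*1000
    print("r",d@u,"tang",-d[0]*u[1]+d[1]*u[0]);go(*[(*(C+u*r/1000),z/1000) for r,z in rz])
E
python3 - <<'E'
from h import *
cl(48.2,(110,122),(100,122),(66,122))
E
```

```text
r 119.60258671547719 tang 0.17923606531073233
t 10.2 at [ 0.6221 -0.0777  0.1226] F [-0.1 -0.6  0. ] x [-0.746  0.666  0.001]
(np.float64(0.6158185717274398), np.float64(-0.08499764003488516), 0.122) [-0.2 -9.6  0.6]
(np.float64(0.6091532470249452), np.float64(-0.09245240003171379), 0.122) [ -0.2 -19.6   0.6]
(np.float64(0.5864911430364639), np.float64(-0.1177985840209311), 0.122) [ -0.2 -53.6   0.6]
```

Emit:
{"name": "jog_arm", "arguments": {"motion": [[0,0,0,0,-3,0,0],[0,0,0,0,-6,0,0],[0,0,0,0,-9,0,0],[0,0,0,0,-12,0,0],[0,0,0,0,-15,0,0],[0,0,0,0,-18,0,0],[0,0,0,0,-20,0,0]]}}

```text
t: 11.08
eef_pos: [0.6091, -0.0927, 0.1232]
tool_rot: [-0.0, 0.356, 0.934, -0.0]
contact_force: [0.1, 0.3, -0.7]
gripper_width: -0.004
grasp_force: 0.0
```

Emit:
{"name": "jog_arm", "arguments": {"motion": [[0,0,0,0,-2.5,0,0],[0,0,0,0,-5,0,0],[0,0,0,0,-7.5,0,0],[0,0,0,0,-10,0,0],[0,0,0,0,-12,0,0]]}}

```text
t: 11.7
eef_pos: [0.6026, -0.1, 0.1239]
tool_rot: [0.001, 0.356, 0.935, 0.001]
contact_force: [4.1, 4.0, 1.5]
gripper_width: -0.003
grasp_force: 2.6
```

Emit:
{"name": "jog_arm", "arguments": {"motion": [[0,0,0,0,-2,0,0],[0,0,0,0,-4,0,0],[0,0,0,0,-6,0,0],[0,0,0,0,-8,0,0],[0,0,0,0,-10,0,0]]}}

```text
t: 12.32
eef_pos: [0.595, -0.1084, 0.1235]
tool_rot: [0.0, 0.356, 0.934, 0.0]
contact_force: [1.6, 4.8, 1.9]
gripper_width: 0.001
grasp_force: 2.5
```

Emit:
{"name": "jog_arm", "arguments": {"motion": [[0,0,0,0,-3,0,0],[0,0,0,0,-6,0,0],[0,0,0,0,-9,0,0],[0,0,0,0,-12,0,0],[0,0,0,0,-15,2,0],[0,0,0,0,-18,5,0],[0,0,0,0,-20,8,0],[0,0,0,0,-22,12,0]]}}

```text
t: 13.32
eef_pos: [0.5808, -0.1244, 0.1117]
tool_rot: [0.0, 0.356, 0.934, 0.001]
contact_force: [3.4, 5.0, 4.9]
gripper_width: -0.001
grasp_force: 3.6
```

Emit:
{"name": "jog_arm", "arguments": {"motion": [[0,0,0,0,0,-8,0],[0,0,0,0,-8,-8,0],[0,0,0,0,-17,-8,0],[0,0,0,0,-17,-4,0],[0,0,0,0,-17,0,0],[0,0,0,0,-17,2,0],[0,0,0,0,-17,4,0]]}}

```text
t: 14.2
eef_pos: [0.5667, -0.1413, 0.1074]
tool_rot: [-0.001, 0.358, 0.934, -0.002]
contact_force: [-7.5, -6.1, 9.5]
gripper_width: -0.001
grasp_force: 6.2
```

Emit:
{"name": "jog_arm", "arguments": {"motion": [[0,0,0,0,-3,0,0],[0,0,0,0,-3,1,0],[0,0,0,0,-3,2,0],[0,0,0,0,-3,2,0]]}}

```text
t: 14.7
eef_pos: [0.5649, -0.143, 0.1052]
tool_rot: [-0.001, 0.358, 0.934, -0.002]
contact_force: [-5.9, -4.7, 6.9]
gripper_width: 0.002
grasp_force: 4.4
```

```bash
python3 - <<'E'
from h import *
s=bot.read_camera("side");w=bot.read_camera("wrist")
b=cv2.resize(s["pixels"][150:270,250:390],(467,400),interpolation=2)
cv2.imwrite("pics/w4.png",cv2.cvtColor(np.hstack([cv2.resize(w["pixels"][100:300,220:420],(330,400))[:, :],b]),cv2.COLOR_RGB2BGR))
cl(48.2)
E
```

```text
r 32.85289255236711 tang -0.716964999561224
t 14.8 at [ 0.5649 -0.143   0.1052] F [-5.  -4.4  6.6] x [-0.744  0.668  0.   ]
```

View pics/w4.png

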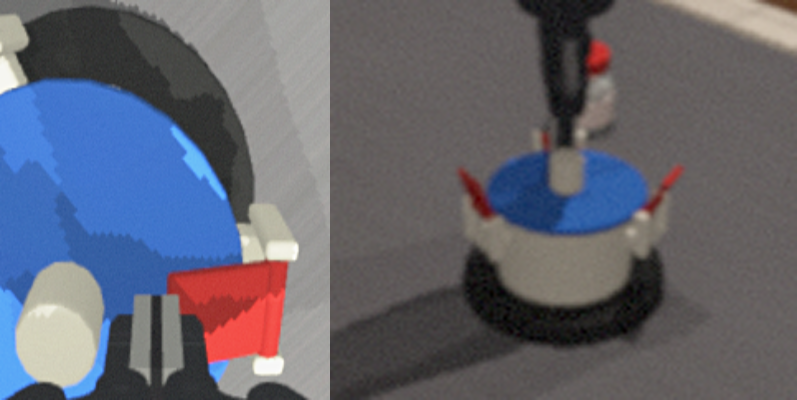

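Emit:
{"name": "jog_arm", "arguments": {"motion": [[0,0,0,0,0,1,0],[0,0,0,0,0,2,0],[0,0,0,0,0,3,0],[0,0,0,0,0,4,0]]}}

```text
t: 15.3
eef_pos: [0.5643, -0.1436, 0.1011]
tool_rot: [-0.001, 0.358, 0.934, -0.002]
contact_force: [-6.8, -6.5, 7.0]
gripper_width: 0.0
grasp_force: 5.0
```

Emit:
{"name": "jog_arm", "arguments": {"motion": [[0,0,0,0,0,1,0],[0,0,0,0,0,2,0],[0,0,0,0,0,3,0]]}}

```text
t: 15.68
eef_pos: [0.5639, -0.1439, 0.0979]
tool_rot: [-0.001, 0.358, 0.934, -0.002]
contact_force: [-7.0, -7.7, 6.6]
gripper_width: 0.0
grasp_force: 5.2
```

Emit:
{"name": "jog_arm", "arguments": {"motion": [[0,0,0,0,0,-5,0],[0,0,0,0,0,-15,0],[0,0,0,0,0,-30,0],[0,0,0,0,10,-40,0],[0,0,0,0,10,-40,0]]}}

```text
t: 16.3
eef_pos: [0.5753, -0.1311, 0.1395]
tool_rot: [0.001, 0.355, 0.935, 0.001]
contact_force: [0.9, 0.1, -0.3]
gripper_width: 0.001
grasp_force: 0.0
```

```bash
python3 - <<'E'
from h import *
o=bot.get_obs();w=bot.read_camera("wrist");t=bot.read_camera("side")
b=cv2.resize(t["pixels"][170:240,280:360],(457,400),interpolation=2)
cv2.imwrite("pics/w5.png",cv2.cvtColor(np.hstack([cv2.resize(w["pixels"][100:300,220:420],(400,400))[:, :],b])[:,:800],cv2.COLOR_RGB2BGR))
cl(48.2,(44,103))
E
```

```text
r 46.80012057052706 tang 0.1116472456596469
t 16.4 at [ 0.5736 -0.132   0.1382] F [-0.9 -0.3  0.3] x [-0.747  0.665  0.   ]
(np.float64(0.5718274286909759), np.float64(-0.13419905601395407), 0.103) [-0.1 -2.8 35.2]
```

View pics/w5.png

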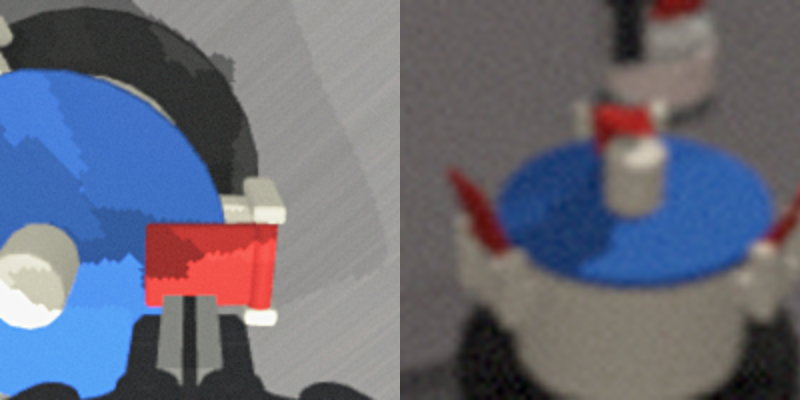

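The red flap is nearly flat (210,265) and the fingertips are about 15 mm wide across. I'll press again, slightly farther out.

Emit:
{"name": "jog_arm", "arguments": {"motion": [[0,0,0,0,-3,15,0],[0,0,0,0,-3,30,0],[0,0,0,0,-3,33,0],[0,0,0,0,-3,35,0],[0,0,0,0,-3,37,0],[0,0,0,0,-3,38,0],[0,0,0,0,-3,38,0]]}}

```text
t: 17.27
eef_pos: [0.5716, -0.135, 0.1008]
tool_rot: [0.0, 0.356, 0.934, 0.0]
contact_force: [-0.9, 0.0, 4.9]
gripper_width: 0.002
grasp_force: 2.3
```

Emit:
{"name": "jog_arm", "arguments": {"motion": [[0,0,0,0,0,1,0],[0,0,0,0,0,2,0],[0,0,0,0,0,3,0],[0,0,0,0,0,3,0]]}}

```text
t: 17.77
eef_pos: [0.5713, -0.1352, 0.0976]
tool_rot: [0.0, 0.356, 0.934, -0.0]
contact_force: [-3.0, 0.2, 4.6]
gripper_width: 0.0
grasp_force: 2.4
```

Emit:
{"name": "jog_arm", "arguments": {"motion": [[0,0,0,0,0,1,0],[0,0,0,0,0,2,0],[0,0,0,0,0,3,0],[0,0,0,0,0,3,0]]}}

```text
t: 18.27
eef_pos: [0.572, -0.135, 0.0954]
tool_rot: [0.001, 0.356, 0.934, 0.0]
contact_force: [-2.8, 0.8, 11.5]
gripper_width: 0.0
grasp_force: 5.5
```

Emit:
{"name": "jog_arm", "arguments": {"motion": [[0,0,0,0,0,0.7,0],[0,0,0,0,0,1.4,0],[0,0,0,0,0,1.4,0]]}}

```text
t: 18.65
eef_pos: [0.5724, -0.1349, 0.0945]
tool_rot: [0.001, 0.356, 0.934, 0.001]
contact_force: [-4.0, 1.6, 14.4]
gripper_width: 0.002
grasp_force: 7.4
```

Emit:
{"name": "jog_arm", "arguments": {"motion": [[0,0,0,0,0,-35,0],[0,0,0,0,0,-75,0],[0,0,-0.17,33,-33,-75,0],[0,0,-0.35,66,-66,-75,0],[0,0,-0.524,100,-101,-75,0],[0,0,-0.524,100,-101,-75,0],[0,0,-0.524,100,-101,-50,0],[0,0,-0.524,100,-101,-30,0],[0,0,-0.524,100,-101,-30,0]]}}

```text
t: 19.77
eef_pos: [0.4295, -0.1435, 0.1219]
tool_rot: [-0.001, 0.102, 0.995, -0.0]
contact_force: [-0.4, 0.3, 0.3]
gripper_width: -0.001
grasp_force: 0.0
```

```bash
python3 - <<'E'
from h import *
cl(168.2,(95,123))
E
```

```text
r 115.42878491988921 tang 0.10449070269262606
t 19.77 at [ 0.4295 -0.1435  0.1219] F [-0.4  0.3  0.3] x [-0.979  0.204  0.002]
(np.float64(0.4495075980676399), np.float64(-0.14757287507502992), 0.123) [-20.4   0.1  -1.1]
```

Emit:
{"name": "jog_arm", "arguments": {"motion": [[0,0,0,-4,0,-1,0],[0,0,0,-8,0,-1,0],[0,0,0,-11,0,-1,0],[0,0,0,-14,0,-1,0],[0,0,0,-17,0,-1,0],[0,0,0,-20,0,-1,0],[0,0,0,-22,0,-1,0]]}}

```text
t: 20.65
eef_pos: [0.4483, -0.1477, 0.123]
tool_rot: [-0.003, 0.102, 0.995, 0.0]
contact_force: [-7.3, 2.0, 2.8]
gripper_width: 0.001
grasp_force: 3.8
```

Emit:
{"name": "jog_arm", "arguments": {"motion": [[0,0,0,-2.5,0,0,0],[0,0,0,-5,0,0,0],[0,0,0,-7.5,0,0,0],[0,0,0,-10,0,0,0],[0,0,0,-12.5,0,0,0],[0,0,0,-15,0,0,0]]}}

```text
t: 21.4
eef_pos: [0.4633, -0.1512, 0.1233]
tool_rot: [-0.003, 0.103, 0.995, 0.0]
contact_force: [-6.3, -0.1, 4.2]
gripper_width: -0.002
grasp_force: 3.7
```

Emit:
{"name": "jog_arm", "arguments": {"motion": [[0,0,0,-3,0,0,0],[0,0,0,-6,0,0,0],[0,0,0,-9,0,0,0],[0,0,0,-12,0,0,0],[0,0,0,-15,0,0,0],[0,0,0,-18,0,2,0],[0,0,0,-21,0,5,0],[0,0,0,-23,0,8,0],[0,0,0,-25,0,12,0]]}}

```text
t: 22.52
eef_pos: [0.4868, -0.1564, 0.1108]
tool_rot: [-0.003, 0.103, 0.995, 0.0]
contact_force: [-8.2, 0.5, 4.6]
gripper_width: -0.002
grasp_force: 4.0
```

Emit:
{"name": "jog_arm", "arguments": {"motion": [[0,0,0,2,0,-8,0],[0,0,0,-7,0,-8,0],[0,0,0,-7,0,-3,0],[0,0,0,-7.5,0,0,0],[0,0,0,-8.5,0,2,0],[0,0,0,-9.5,0,4,0],[0,0,0,-10,0,6,0]]}}

```text
t: 23.4
eef_pos: [0.5025, -0.1588, 0.1069]
tool_rot: [0.002, 0.102, 0.995, -0.0]
contact_force: [3.1, -0.5, 8.1]
gripper_width: -0.004
grasp_force: 3.7
```

Emit:
{"name": "jog_arm", "arguments": {"motion": [[0,0,0,-0.5,0,1.5,0],[0,0,0,-1,0,3,0],[0,0,0,-1,0,4.5,0],[0,0,0,-1,0,6,0],[0,0,0,-1,0,6,0]]}}

```text
t: 24.02
eef_pos: [0.5041, -0.1591, 0.1011]
tool_rot: [0.003, 0.102, 0.995, -0.0]
contact_force: [3.4, -0.3, 6.0]
gripper_width: 0.0
grasp_force: 3.1
```

Emit:
{"name": "jog_arm", "arguments": {"motion": [[0,0,0,0,0,1,0],[0,0,0,0,0,2,0],[0,0,0,0,0,3,0],[0,0,0,0,0,4,0],[0,0,0,0,0,4,0]]}}

```text
t: 24.65
eef_pos: [0.5044, -0.1592, 0.0972]
tool_rot: [0.003, 0.102, 0.995, -0.0]
contact_force: [3.6, -1.3, 6.1]
gripper_width: -0.0
grasp_force: 3.1
```

Emit:
{"name": "jog_arm", "arguments": {"motion": [[0,0,0,0,0,1,0],[0,0,0,0,0,2,0],[0,0,0,0,0,3,0],[0,0,0,0,0,3,0]]}}

```text
t: 25.15
eef_pos: [0.5044, -0.1593, 0.0948]
tool_rot: [0.003, 0.102, 0.995, -0.0]
contact_force: [1.6, 0.1, 13.3]
gripper_width: 0.003
grasp_force: 6.7
```

Emit:
{"name": "jog_arm", "arguments": {"motion": [[0,0,0,0,0,0.7,0],[0,0,0,0,0,1.2,0],[0,0,0,0,0,1.2,0]]}}

```text
t: 25.52
eef_pos: [0.5043, -0.1593, 0.094]
tool_rot: [0.003, 0.102, 0.995, -0.0]
contact_force: [0.8, 0.4, 18.2]
gripper_width: -0.001
grasp_force: 9.0
```

Emit:
{"name": "jog_arm", "arguments": {"motion": [[0,0,0,0,0,-35,0],[0,0,0,0,0,-80,0],[0,0,-0.17,-32,-32,-80,0],[0,0,-0.35,-64,-64,-80,0],[0,0,-0.524,-95,-97,-80,0],[0,0,-0.524,-95,-97,-80,0],[0,0,-0.524,-95,-97,-50,0],[0,0,-0.524,-95,-97,-33,0],[0,0,-0.524,-95,-97,-33,0]]}}

```text
t: 26.65
eef_pos: [0.573, -0.2716, 0.123]
tool_rot: [-0.002, -0.159, 0.987, 0.001]
contact_force: [0.3, 0.4, 0.1]
gripper_width: -0.003
grasp_force: 0.0
```

```bash
python3 - <<'E'
from h import *
cl(-71.8,(95,123))
w=bot.read_camera("wrist");save(w,"w6")
E
```

```text
r 108.85469736503467 tang -3.706165521439374
t 26.65 at [ 0.573  -0.2716  0.123 ] F [0.3 0.4 0.1] x [-0.949 -0.314  0.003]
(np.float64(0.5721718172586621), np.float64(-0.257247344894842), 0.123) [-3.7 13.8  0. ]
```

View pics/w6.png

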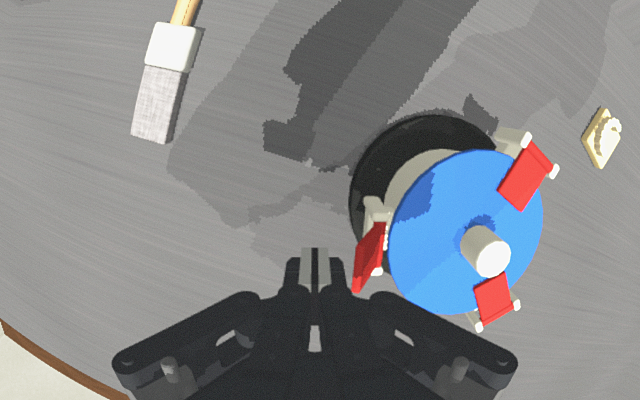

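Clips b and c lie flat (493,298 and 526,176). Clip a stands at (370,255), just inward of the fingers.

Emit:
{"name": "jog_arm", "arguments": {"motion": [[0,0,0,-4,3,0,0],[0,0,0,-4,6,0,0],[0,0,0,-4,9,0,0],[0,0,0,-4,12,0,0],[0,0,0,-4,14,0,0],[0,0,0,-4,16,0,0]]}}

```text
t: 27.45
eef_pos: [0.5734, -0.2572, 0.1251]
tool_rot: [0.001, -0.159, 0.987, -0.001]
contact_force: [1.1, -3.8, 2.1]
gripper_width: -0.001
grasp_force: 2.2
```

Emit:
{"name": "jog_arm", "arguments": {"motion": [[0,0,0,0,2.5,0,0],[0,0,0,0,5,0,0],[0,0,0,0,7.5,0,0],[0,0,0,0,10,0,0],[0,0,0,0,12.5,0,0],[0,0,0,0,15,0,0]]}}

```text
t: 28.2
eef_pos: [0.5703, -0.246, 0.1268]
tool_rot: [0.002, -0.158, 0.987, -0.003]
contact_force: [2.8, -7.2, 6.3]
gripper_width: 0.003
grasp_force: 5.1
```

Emit:
{"name": "jog_arm", "arguments": {"motion": [[0,0,0,0,2.5,0,0],[0,0,0,0,5,0,0],[0,0,0,0,7.5,0,0],[0,0,0,0,10,0,0],[0,0,0,0,12.5,0,0],[0,0,0,0,15,0,0]]}}

```text
t: 28.95
eef_pos: [0.5654, -0.2309, 0.1264]
tool_rot: [0.002, -0.158, 0.987, -0.002]
contact_force: [2.3, -6.4, 3.5]
gripper_width: -0.0
grasp_force: 4.2
```

Emit:
{"name": "jog_arm", "arguments": {"motion": [[0,0,0,0,3,0,0],[0,0,0,0,6,0,0],[0,0,0,0,9,1,0],[0,0,0,0,12,3,0],[0,0,0,0,14,6,0],[0,0,0,0,16,10,0],[0,0,0,0,18,14,0]]}}

```text
t: 29.82
eef_pos: [0.5601, -0.2131, 0.1123]
tool_rot: [0.002, -0.158, 0.987, -0.002]
contact_force: [2.3, -6.0, 6.0]
gripper_width: -0.004
grasp_force: 4.1
```

Emit:
{"name": "jog_arm", "arguments": {"motion": [[0,0,0,0,0,-8,0],[0,0,0,0,4,-8,0],[0,0,0,0,4,-3,0],[0,0,0,0,4.5,0,0],[0,0,0,0,5,2,0],[0,0,0,0,6,4,0],[0,0,0,0,6.5,6,0]]}}

```text
t: 30.7
eef_pos: [0.5563, -0.2036, 0.105]
tool_rot: [0.0, -0.159, 0.987, 0.001]
contact_force: [-0.9, 3.0, 8.1]
gripper_width: -0.002
grasp_force: 4.1
```

Emit:
{"name": "jog_arm", "arguments": {"motion": [[0,0,0,0,0,1.5,0],[0,0,0,0,0,3,0],[0,0,0,0,0,4.5,0],[0,0,0,0,0,6,0],[0,0,0,0,0,6,0]]}}

```text
t: 31.32
eef_pos: [0.5558, -0.2023, 0.0985]
tool_rot: [-0.0, -0.16, 0.987, 0.001]
contact_force: [-1.2, 3.5, 7.8]
gripper_width: 0.001
grasp_force: 3.6
```

Emit:
{"name": "jog_arm", "arguments": {"motion": [[0,0,0,0,0,1,0],[0,0,0,0,0,2,0],[0,0,0,0,0,3,0],[0,0,0,0,0,3,0]]}}

```text
t: 31.82
eef_pos: [0.5559, -0.2023, 0.0957]
tool_rot: [-0.0, -0.16, 0.987, 0.001]
contact_force: [-2.9, 5.2, 8.9]
gripper_width: 0.001
grasp_force: 4.1
```

Emit:
{"name": "jog_arm", "arguments": {"motion": [[0,0,0,0,0,1,0],[0,0,0,0,0,2,0],[0,0,0,0,0,2,0]]}}

```text
t: 32.2
eef_pos: [0.5564, -0.2028, 0.0945]
tool_rot: [0.0, -0.16, 0.987, 0.001]
contact_force: [-2.8, 5.1, 13.8]
gripper_width: 0.001
grasp_force: 6.8
```

Emit:
{"name": "jog_arm", "arguments": {"motion": [[0,0,0,0,-1,0.7,0],[0,0,0,0,-1,1.2,0],[0,0,0,0,-1,1.2,0]]}}

```text
t: 32.58
eef_pos: [0.5568, -0.2033, 0.0937]
tool_rot: [0.0, -0.16, 0.987, 0.001]
contact_force: [-4.6, 6.4, 17.4]
gripper_width: -0.0
grasp_force: 8.5
```

Emit:
{"name": "jog_arm", "arguments": {"motion": [[0,0,0,0,0,-30,0],[0,0,0,0,0,-80,0],[0,0,0,0,0,-120,0],[0,0,0,0,-60,-120,0],[0,0,0,0,-120,-120,0],[0,0,0,0,-170,-120,0],[0,0,0,0,-170,-120,0]]}}

```text
t: 33.45
eef_pos: [0.6082, -0.3716, 0.2107]
tool_rot: [-0.001, -0.156, 0.988, -0.001]
contact_force: [-0.8, 0.1, -0.5]
gripper_width: -0.001
grasp_force: 0.0
```

```bash
python3 - <<'E'
from h import *
s=bot.read_camera("side");t=bot.read_camera("top")
f=lambda p,x,y:cv2.resize(p["pixels"][y:y+70,x:x+80],(400,350),interpolation=2)
cv2.imwrite("pics/end.png",cv2.cvtColor(np.hstack([f(t,305,172),f(s,280,175)]),cv2.COLOR_RGB2BGR));go()
E
```

```text
t 33.55 at [ 0.6091 -0.3666  0.211 ] F [ 0.6  1.2 -0.5] x [-0.95  -0.313  0.001]
```

View pics/end.png

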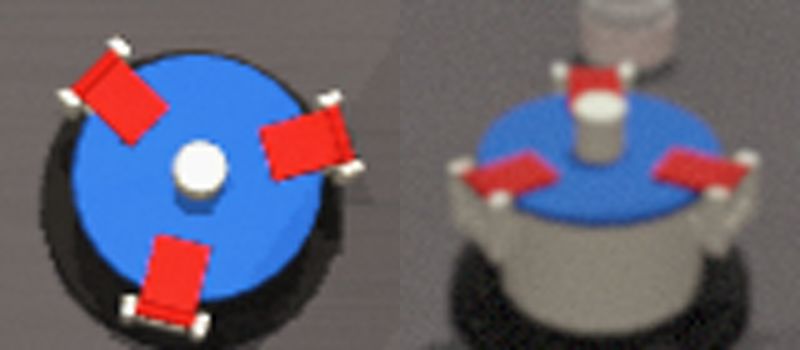

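All three flaps lie flat on the seated lid (top view 120,97; 308,137; 175,282). Each one's force rose well above its friction when it met its stop, so I'm handing in.

```bash
python3 -c "
from station import bot
print(bot.hand_in())"
```

```text
the job is handed in; nothing more can be done
None
```

I handed the job in at about 34 s of the 72 s limit, but the hand-in returned no verdict. The lid is seated on the tub, all three clips are folded flat over it, no force reading went above about 20 N, and nothing was moved near the cast, jar or brush.

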